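Tension a tin-bundling jig to its mark and saddle the third tin

ROBOT

A 6-joint arm with a two-finger parallel gripper is mounted at the origin on the work surface. World frame = base frame: x ahead of the robot, y to its left, z up, the work surface at z = 0. Lengths are in m, angles in rad, forces in N, time in s.
With the tool pointing down it reaches from about 0.35 to 0.775 m from the base axis. Payload 7.3 kg.
Tool frame: the origin (TCP) lies on the centre line of the jaws, within the pads' length; the fingertips stand 14 mm ahead of it and the grasp point (between the pads) lies 5 mm behind it; z points along the fingers, y is the direction in which the jaws open and shut (so a half turn about z gives the same grasp; the last joint's range is limited). The gripper opens to 92 mm and grips with 3 to 60 N. Pads are 19 mm wide; open, the fingers measure 130 mm over their backs; the gripper's body (75 mm by 190 mm) begins 47 mm behind the grasp point.
Start: joints at [1.163, 0.342, 1.524, -0, 1.275, -0.146], TCP at [0.136, 0.507, 0.241] pointing down, gripper open.
Joint ranges: [-2.53, 2.53], [-0.77, 2.02], [0.04, 2.7], [-1, 4.14], [0.28, 2.66], [-3.11, 3.11]. Speed limits (rad/s): [2.57, 2.57, 3.14, 3.14, 3.14, 3.14].

INTERFACE

Orientations are given as a unit quaternion [x, y, z, w].
In Python, from workcell import robot gives the robot as it stands.
- The arm moves only by the tool apply_moves, never from a script. Its argument "targets" is a list of rows, each a list of 3 entries, a list of its own where there are three numbers: the shift along the tool's x, y, z in mm, then the turn, a rotation vector about the tool's x, y, z in degrees, then the finger opening in mm, from 0 to 91.8. A call has 1 to 5 rows; each row is the pose to reach, as a shift and turn from the pose commanded when the call began, along the tool's axes at that moment; what a row does not reach only later rows make up. A row lasts 1/10 s, in which the tool goes at most 50 mm and 8.59 degrees, less where a joint would pass 70% of its speed; a pose out of reach is approached as far as the arm can. A call with a gripper value outside its range is refused whole. The fingers move at their own pace and stop on an object; "force" is the grip in N (left out, the last holds). Time passes only in rows, so rows that repeat a pose let the fingers close. It gives the time, the measured TCP pose, the force and the opening at its end, in the units of the state.
- robot.get_state(): the state, without advancing time (a new reading comes with each control period).
- robot.capture(name): name is "scene" or "top"; returns the picture (400x640x3 uint8, red, green, blue); there is no depth.
- robot.camera_info(name): a dict with "mtx" (3x3 intrinsics, pixels), "k1" (the pictures are not rectified: a ray, as slopes to the right and down, at radius r is drawn at 1 + k1 r^2 times it, then the intrinsics apply), "R" (3x3) and "t" (3): a world point X has camera coordinates R X + t. Camera axes: x right, y down, z forward; pixel columns grow to the right and rows downward; lengths in m; the calibration is good to about 2 mm. A picture is of the moment at which its call begins. camera_info takes no time and is no camera call.
- robot.close_job(): hands the job in, once; it reports no verdict.
The state is a dict: "time_s": time; "joint_positions": joint angles; "qd": joint speeds; "joint_efforts": joint torques, N m; "ee_pos": TCP position; "eef_rot": TCP orientation; "ft_force": force on the tool from outside, world axes, zero at the start; "torque": the same for the moment, N m; "grip_width": finger opening in m.
Only numpy, scipy, OpenCV 4.12 (cv2) and the standard library are available. Lean on these libraries where they do the work, as an engineer would, in place of code of your own. Each camera call takes 0.05 s, during which the arm holds its last target. There are 200 camera calls.

TASK

Make up a bundle of three tins in the bundling jig. First wind the jig's tension knob clockwise until the sprung stop has pushed the dial needle round to the set-mark clip, with its tip in line with the clip's point; then take the loose tin of the same size as the two in the jig and lay it gently on top of them, squarely in the gap between the two, and leave it there. Use the full-size tin, not the slimmer one, and do not disturb the other things on the counter.

Things in the scene. Friction and masses are not known exactly. Their poses are not given: they have to be found in the camera images.
- jig: Fixed bundling jig, aluminium base 120 x 300 mm. Origin under the base, below the bed's middle. Its y runs along the row from the knob end to the dial end; tins lie in it with axes along its x. Bed 12 mm up, 6 mm lips at x = +-27 mm. Grey gearbox 75 x 52 mm at y = -112, top 62 mm. White dial plate x -67..51, y 59..139, top 68 mm; needle tops out at 77 mm.
- knob (a joint): Tension knob angle (rad): grows clockwise seen from above, range 0 to 3.2, starts 0 to 0.6. It drives the flat steel pusher toward the tins, 12 mm per rad. Stiff (0.12 N m, up to 0.2 under spring load), stays where left; turning back eases the tension.
- knob_grip (a point): Mid-height of the black grip bar on top of the gearbox, on the knob's vertical axis, 91 mm above the counter. The bar is 52 mm long (this point's x), 14 mm thick (its y) and spans 70 to 106 mm above the counter. The point turns with the knob; at knob = 0 the bar lies along the jig's x.
- pusher_face (a point): Middle of the pusher's flat face, 37 mm above the counter, that presses on the front tin. At knob = 0 it is at jig y = -70 mm.
- needle_tip (a point): Tip of the black needle, 80 mm from its pivot (jig x 36, y 88 mm), 73 mm up. It points to jig -x and swings over the dial, tip moving toward jig +y, 4 mm per mm that the tins push back the sprung stop (500 N/m, face at jig y = 50 mm when slack). It moves only once the row's slack is taken up (knob near 1.7), then about 48 mm per rad of knob.
- set_mark (a point): Set mark: the place on the tip's 80 mm circle just inside the point of the dark steel clip (18 x 9 mm, 85 to 103 mm from the pivot) on the dial's rim, 73 mm above the counter. It lies 24 to 50 mm of tip travel from the slack needle, differs each time, and stays put during the job.
- low_back: Aluminium tin with a paper band, plain cylinder 50 mm diameter and 44 mm long, lying on its side in the jig next to the sprung stop. Origin at its centre, its own x along the cylinder's axis. 80 g.
- low_front: The same kind of tin, 50 mm diameter, 44 mm long, lying in the jig next to the pusher. Origin at its centre, x along its axis. There is slack of some mm between the tins until the knob is wound.
- third_tin: The loose tin to lay on top: 50 mm diameter, 44 mm long, lying on a low grey rest at the robot's left, centre 30 mm above the counter. Origin at its centre, x along its level axis. The rest is 30 mm long along that axis, so both flat ends are free to grip. In the saddle its axis is along the jig's x, centre 80 mm above the counter, midway between the lower tins.
- slim_tin: A slimmer tin, 40 mm diameter, 44 mm long, on the other grey rest; not wanted, leave it. Which rest holds which tin varies. Origin at its centre.
- pill_bottle: White pill jar, 40 mm diameter, 65 mm tall, standing; bystander. Origin under its base.
- syrup_bottle: Amber bottle, 48 mm diameter, 75 mm tall; bystander. Origin under its base.
- carton_a: White carton 60 x 110 x 45 mm; bystander. Origin under its base.
- carton_b: Brown carton 50 x 70 x 90 mm tall; bystander. Origin under its base.
- mortar: White ceramic bowl, 80 mm across, 55 mm tall; bystander. Origin under its base.
- marker: Black marker pen, 16 mm thick, 120 mm long, lying; bystander. Origin at the middle of its underside.
Things that resemble listed ones, but are neither listed nor needed, are in the scene too. Leave any pink or purple look-alike of the low_front alone.

How it is judged:
On the way, in this order (a step that is already met when the one before it is completed fails the run):
1. the needle tip stands at the set mark, while the third tin is not yet on the row (horizontal distance between needle_tip and set_mark below 0.008 m and distance between third_tin and low_back above 0.09 m), for 0.2 s.
2. the third tin lies in the gap on the two lower tins (distance between third_tin and low_back below 0.054 m and distance between third_tin and low_front below 0.054 m and z of third_tin in the frame of jig above 0.075 m), for 0.2 s.
At the end, for the whole second after the job is handed in: Needle tip within 8 mm of the set mark; lower tins on the bed, centres under 54 mm apart; third tin at rest on both (centre under 54 mm from each and 80 +-5 mm above the counter), within 10 mm of the jig's centre line in x and 0.2 rad of its x axis (all of step 2 and horizontal distance between needle_tip and set_mark below 0.008 m and distance between low_back and low_front below 0.054 m and z of low_back in the frame of jig between 0.032 and 0.042 m and z of low_front in the frame of jig between 0.032 and 0.042 m and z of third_tin in the frame of jig below 0.085 m and x of third_tin in the frame of jig between -0.01 and 0.01 m and angle between the x axis of third_tin and the x axis of jig, either way round below 0.2 rad and linear speed of third_tin below 0.02 m/s and angular speed of third_tin below 0.3 rad/s); the robot touches nothing.
It fails at once if a bystander is moved by more than 30 mm (distance of any of slim_tin, pill_bottle, syrup_bottle, carton_a, carton_b, mortar, marker from where it was at the start of the episode above 0.03 m).
It fails at once if the third tin is dropped (moving faster than 0.45 m/s while not held by the fingers) (contact force between third_tin and the fingers below 0.05 N and linear speed of third_tin above 0.45 m/s).
It fails at once if a lower tin is lifted out of the jig (z of any of low_back, low_front in the frame of jig above 0.065 m).
It also fails if it takes over 67 s, if anything falls off the work surface, if the arm or the gripper's body presses on something with over 40 N, if the wrist force passes 120 N, or if a joint passes its speed limit or range.

## Working session

There is one attempt and no reset: what is moved stays moved. The work goes in short steps, Python scripts to look and compute and a tool call to move; the robot and the scene stay as the last step left them, time stands still between calls to the robot, and variables do not carry over. Pictures are saved under pics/ and viewed, about 8 in all and at most 12, crops included, and the job is handed in when it is done.

Besides the shell and the picture viewer there is one more tool, called after ">>>" by a JSON object that holds its "method" and its "body". apply_moves: Moves the arm, as the interface text tells. Its arguments: {"type":"object","properties":{"targets":{"type":"array"},"force":{"type":"number"}},"required":["targets"]}

```bash
ls; mkdir -p pics; cat > h.py <<'E'
import numpy as np, cv2
from workcell import robot
def cap(n,f=None):
    im=robot.capture(n)[:,:,::-1].copy()
    if f: cv2.imwrite('pics/'+f,im)
    return im
def ray(n,u,v):
    c=robot.camera_info(n);K=np.array(c['mtx']);R=np.array(c['R']);t=np.array(c['t'])
    d=np.array([(u-K[0,2])/K[0,0],(v-K[1,2])/K[1,1]]);s=d.copy()
    for _ in range(30): s=d/(1+c['k1']*(s@s))
    return -R.T@t, R.T@np.array([s[0],s[1],1])
def onz(n,u,v,z):
    o,d=ray(n,u,v); return o+d*(z-o[2])/d[2]
def proj(n,X):
    c=robot.camera_info(n);K=np.array(c['mtx']);p=np.array(c['R'])@X+np.array(c['t'])
    s=p[:2]/p[2]; s=s*(1+c['k1']*(s@s)); return np.array([K[0,0]*s[0]+K[0,2],K[1,1]*s[1]+K[1,2]])
E
python3 - <<'E'
from h import *
for n in('scene','top'):
    cap(n,n+'0.png'); o,d=ray(n,320,200); print(n,o.round(3),d.round(3))
    print(robot.camera_info(n)['R'])
s=robot.get_state();print(s)
E
```

```text
pics
scene [0.871 0.622 0.995] [-0.279 -0.522 -0.806]
[[-0.87491054  0.48421187  0.00839098]
 [ 0.382728    0.70195064 -0.60065345]
 [-0.29673358 -0.52230658 -0.79946546]]
top [0.355 0.034 1.034] [ 0.21   0.004 -0.978]
[[ 0.04488984 -0.99898452  0.00385083]
 [-0.97774488 -0.04472555 -0.20497457]
 [ 0.20493865  0.00543615 -0.97875972]]
{'time_s': 0.1, 'joint_positions': array([ 1.16299915e+00,  3.42625897e-01,  1.52491059e+00, -3.26189613e-05,
        1.27541638e+00, -1.45971728e-01]), 'qd': array([-8.27004325e-05, -1.41510411e-03, -1.91733416e-03, -5.08763927e-04,
        1.29136795e-03,  2.93033816e-04]), 'joint_efforts': array([ 1.75172019e-03, -4.32007599e+01, -2.44694602e+01,  7.17301201e-02,
        5.26432763e-02, -6.97557903e-05]), 'ee_pos': array([0.1357279 , 0.50679348, 0.24013235]), 'eef_rot': array([ 1.30534364e-01,  9.91443552e-01, -6.58467996e-04, -1.70908570e-04]), 'ft_force': array([-0.79080616, -0.04939258,  0.01471176]), 'torque': array([-0.01725801,  0.01554202, -0.03461474]), 'grip_width': 0.09181163974632714}
```

View pics/top0.png

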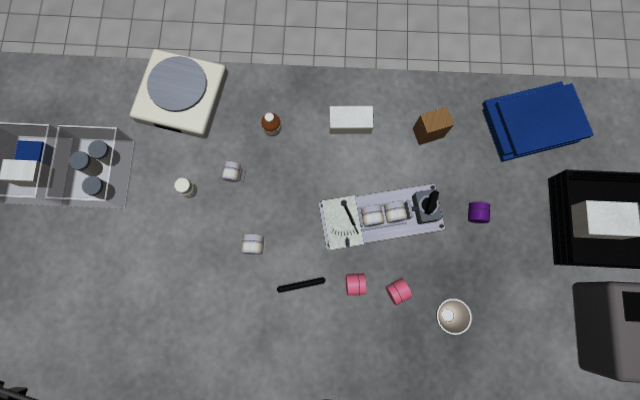

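View pics/scene0.png

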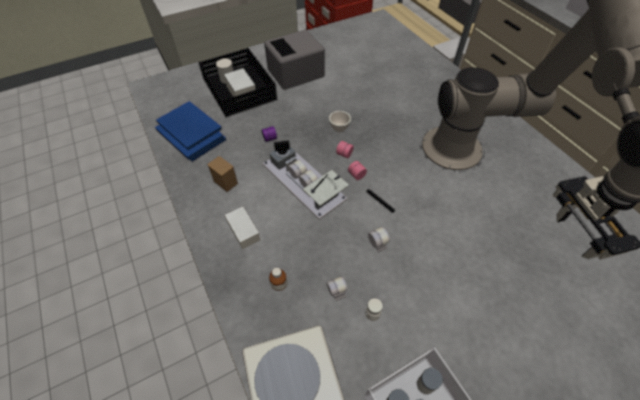

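The top view shows the jig at (382,215), with the dial on the left and the knob on the right at (428,205). The loose tins are at (232,171) and (252,244), and the pink and purple decoys are below and to the right of the jig. I'll zoom in next.

```bash
python3 - <<'E'
from h import *
im=cv2.imread('pics/top0.png')
a=cv2.resize(im[175:260,310:455],None,fx=5.5,fy=5.5,interpolation=cv2.INTER_CUBIC)[:, :797]
b=np.hstack([cv2.resize(im[y-15:y+15,x-20:x+20],None,fx=4,fy=4,interpolation=cv2.INTER_CUBIC) for x,y in((232,171),(252,244))])
b=cv2.copyMakeBorder(b,0,0,0,a.shape[1]-b.shape[1],cv2.BORDER_CONSTANT)
cv2.imwrite('pics/c1.png',np.vstack([a,b]))
# jig: white/lilac blob; tins
for z in(0.012,):
  for u,v in((320,203),(436,186),(444,231),(326,249)): print(u,v,onz('top',u,v,z).round(3))
print('knob',onz('top',431,197,.106),onz('top',428,208,.106))
for u,v in((232,171),(252,244)): print(onz('top',u,v,.04).round(3))
E
```

```text
320 203 [0.566 0.038 0.012]
436 186 [ 0.624 -0.254  0.012]
444 231 [ 0.51  -0.272  0.012]
326 249 [0.452 0.018 0.012]
knob [ 0.57254374 -0.21540842  0.106     ] [ 0.54656492 -0.20833577  0.106     ]
[0.632 0.259 0.04 ]
[0.453 0.196 0.04 ]
```

View pics/c1.png

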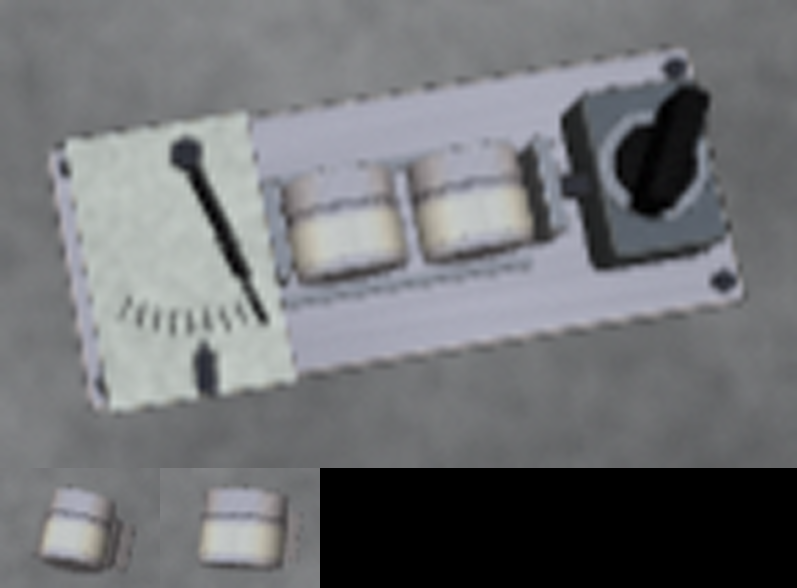

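The jig's +x points away from the robot. Needle pivot is at crop (185,152), tip (265,322) and clip point (205,345). The tin at (252,244) is wider (21 px against 17), so it is the full-size one. I'll fit the frames from these.

```bash
cat >> h.py <<'E'
def c2p(x,y): return 310+x/5.5,175+y/5.5
def fit(L,W):
    L=np.array(L);W=np.array(W);lc=L.mean(0);wc=W.mean(0);l=L-lc;w=W-wc
    th=np.arctan2((l[:,0]*w[:,1]-l[:,1]*w[:,0]).sum(),(l*w).sum())
    R=np.array([[np.cos(th),-np.sin(th)],[np.sin(th),np.cos(th)]]);return th,wc-R@lc,R
E
python3 - <<'E'
from h import *
P=[((60,150),(50,148),.012),((60,-150),(685,48),.012),((-60,-150),(742,298),.012),((-60,150),(100,410),.012),((36,88),(185,152),.076)]
L=[np.array(p[0])/1e3 for p in P];W=[onz('top',*c2p(*p[1]),p[2])[:2] for p in P]
th,o,R=fit(L,W);print('th',th,'o',o);print([(1e3*(R@l+o-w)).round(1) for l,w in zip(L,W)])
J=lambda X:1e3*R.T@(X[:2]-o)
t,c=[J(onz('top',*c2p(*p),.073)) for p in((265,322),(205,345))]
print('tip',t,'clip',c)
a=[np.arctan2(q[1]-88,36-q[0]) for q in(t,c)];print('travel',80*(a[1]-a[0]),[np.hypot(q[0]-36,q[1]-88) for q in(t,c)])
b=[onz('top',*c2p(*p),.106) for p in((650,205),(697,95))];print('bar',b,'yaw',np.arctan2(*(b[1]-b[0])[1::-1]),'knob',R@[0,-.112]+o, [J(x) for x in b])
# loose tin blob
im=cv2.imread('pics/top0.png')
for x,y in((232,171),(252,244)):
    s=im[y-16:y+16,x-20:x+20].astype(int).min(2);m=((s>135)*255).astype(np.uint8)
    cs=max(cv2.findContours(m,0,1)[0],key=cv2.contourArea)
    r=cv2.minAreaRect(cs);print(r,cv2.contourArea(cs))
    bx=cv2.boxPoints(r)+[x-20,y-16];print([onz('top',*q,.035)[:2].round(4) for q in bx])
E
```

```text
th 0.21396673853382944 o [ 0.54075853 -0.11654472]
[array([-1.5,  2.4]), array([ 1.7, -0.4]), array([-0.4, -1.6]), array([-0.5,  4.6]), array([ 0.7, -5.1])]
tip [-40.91612119  72.66137852] clip [-46.26031436  99.45588646]
travel 26.81694106123357 [np.float64(78.43062544392758), np.float64(83.05417902194928)]
bar [array([ 0.53669089, -0.20866036,  0.106     ]), array([ 0.58426028, -0.2286253 ,  0.106     ])] yaw -0.39737419048098194 knob [ 0.56454037 -0.22599071] [array([-23.53451909, -89.15135007]), array([  18.71080026, -118.76179956])]
((18.088237762451172, 14.647058486938477), (13.096923828125, 17.70509910583496), 14.03624439239502) 182.5
[array([0.6172, 0.285 ]), array([0.6621, 0.2784]), array([0.6553, 0.2459]), array([0.6106, 0.2528])]
((18.947059631347656, 14.688236236572266), (17.180015563964844, 18.100374221801758), 4.39870548248291) 259.0
[array([0.4357, 0.2199]), array([0.4792, 0.2202]), array([0.4779, 0.1786]), array([0.4344, 0.1787])]
```

```bash
python3 - <<'E'
from h import *
P=[((36,88),(185,152),.075),((51,139),(65,142),.068),((51,59),(247,112),.068),((-67,59),(297,380),.068),((-67,139),(108,412),.068),((0,-112),(673.5,150),.106),((0,-112),(673.5,150),.106)]
L=[np.array(p[0])/1e3 for p in P];W=[onz('top',*c2p(*p[1]),p[2])[:2] for p in P]
th,o,R=fit(L,W);print('th',th,'o',o);print([(1e3*(R@l+o-w)).round(1) for l,w in zip(L,W)])
J=lambda X:1e3*R.T@(X[:2]-o)
for p in((50,148),(685,48),(742,298),(100,410)): print('base',J(onz('top',*c2p(*p),.012)).round(1))
t,c=[J(onz('top',*c2p(*p),.073)) for p in((265,322),(205,345))]
a=[np.arctan2(q[1]-88,36-q[0]) for q in(t,c)];print('travel',80*(a[1]-a[0]),t,c)
K=R@[0,-.112]+o;print('knob',K,'angle',th+.397)
print('scene',[proj('scene',np.array([*(R@[x,y]+o),z])).round(1) for x,y,z in((.036,.088,.076),(0,-.112,.106),(-.067,.139,.068),(-.067,.059,.068),(.051,.139,.068))])
im=cv2.imread('pics/scene0.png')
cv2.imwrite('pics/c2.png',cv2.resize(im[130:220,255:360],None,fx=6,fy=6,interpolation=cv2.INTER_CUBIC))
E
```

```text
th 0.20269739808082593 o [ 0.53860225 -0.11140537]
[array([-0.6, -0.1]), array([0.3, 1.4]), array([-0.5,  1.2]), array([-0.9,  1.7]), array([0.1, 0.8]), array([ 0.8, -2.5]), array([ 0.8, -2.5])]
base [ 60.4 142.5]
base [  61.1 -154.1]
base [ -56.6 -154.6]
base [-61.  139.2]
travel 26.955560448175405 [-40.65483267  66.7274552 ] [-46.30063653  93.46003748]
knob [ 0.56114922 -0.2211124 ] angle 0.599697398080826
scene [array([312.1, 189.8]), array([281.5, 141.3]), array([348.3, 184.3]), array([331.4, 169.4]), array([319.1, 204.3])]
```

View pics/c2.png

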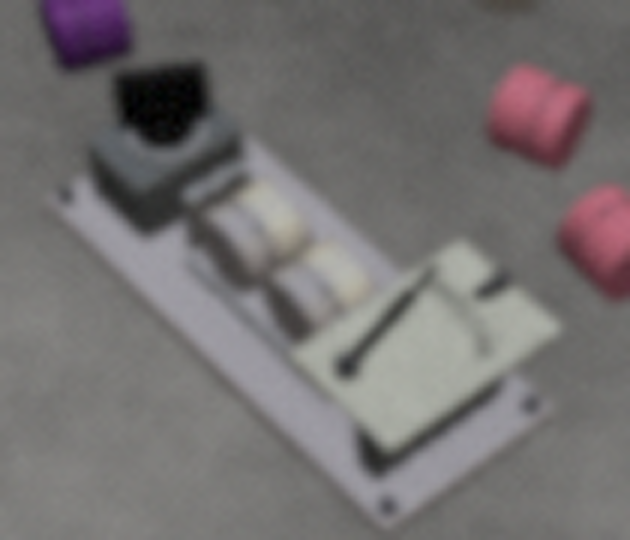

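```bash
cat >> h.py <<'E'
from scipy.spatial.transform import Rotation as Ro
def go(xyz,yaw):
    "shift mm & turn deg in tool axes; yaw = world yaw of tool y (tool down)"
    s=robot.get_state();R0=Ro.from_quat(s['eef_rot']);y=np.array([np.cos(yaw),np.sin(yaw),0]);z=np.array([0,0,-1.])
    T=Ro.from_matrix(np.c_[np.cross(y,z),y,z])
    print('t',s['time_s'],'shift',(1e3*R0.inv().apply(np.array(xyz)-s['ee_pos'])).round(1),'turn',np.degrees((R0.inv()*T).as_rotvec()).round(2),'F',s['ft_force'].round(1),'M',s['torque'].round(2),'w',round(s['grip_width'],4))
E
python3 -c "
from h import *
go([.561,-.2205,.2],1.174)"
```

```text
t 0.1 shift [-599.  -592.4   40.8] turn [-0.08 -0.    7.73] F [-0.8 -0.   0. ] M [-0.02  0.02 -0.03] w 0.0918
```

>>> {"method": "apply_moves", "body": {"targets": [[[-599,-593,0],[0,0,7.7],60],[[-599,-593,0],[0,0,7.7],60],[[-599,-593,0],[0,0,7.7],60],[[-599,-593,0],[0,0,7.7],60],[[-599,-593,0],[0,0,7.7],60]], "force": 60}}

```text
time_s: 0.6
ee_pos: [0.2623, 0.2895, 0.2406]
eef_rot: [0.196, 0.981, -0.0, 0.0]
ft_force: [1.0, 0.2, 0.2]
grip_width: 0.0609
```

>>> {"method": "apply_moves", "body": {"targets": [[[-470,-355,0],[0,0,0],60],[[-470,-355,0],[0,0,0],60],[[-470,-355,0],[0,0,0],60],[[-470,-355,0],[0,0,0],60],[[-470,-355,0],[0,0,0],60]]}}

```text
time_s: 1.1
ee_pos: [0.3883, 0.0733, 0.2407]
eef_rot: [0.197, 0.98, 0.0, 0.0]
ft_force: [0.9, 0.1, 0.3]
grip_width: 0.0599
```

```bash
python3 -c "
from h import *
go([.561,-.2205,.15],1.174)"
```

```text
t 1.1 shift [-272.8 -204.3   90.7] turn [0.02 0.   0.02] F [0.9 0.1 0.3] M [ 0.03 -0.01 -0.02] w 0.0599
```

>>> {"method": "apply_moves", "body": {"targets": [[[-273,-204,50],[0,0,0],60],[[-273,-204,50],[0,0,0],60],[[-273,-204,50],[0,0,0],60],[[-273,-204,50],[0,0,0],60],[[-273,-204,50],[0,0,0],60]]}}

```text
time_s: 1.6
ee_pos: [0.514, -0.1398, 0.2037]
eef_rot: [0.197, 0.98, 0.0, -0.0]
ft_force: [0.9, 0.7, -0.1]
grip_width: 0.0599
```

>>> {"method": "apply_moves", "body": {"targets": [[[-50,-30,10],[0,0,0],60],[[-50,-30,10],[0,0,0],60],[[-50,-30,10],[0,0,0],60]]}}

```text
time_s: 1.9
ee_pos: [0.5479, -0.1858, 0.1929]
eef_rot: [0.198, 0.98, 0.0, -0.001]
ft_force: [0.3, 0.3, -0.6]
grip_width: 0.0599
```

```bash
python3 -c "
from h import *
go([.561,-.2205,.088],1.174)"
```

```text
t 1.9 shift [-25.8 -26.9 104.8] turn [ 0.02 -0.15 -0.08] F [ 0.3  0.3 -0.6] M [0.   0.04 0.02] w 0.0599
```

>>> {"method": "apply_moves", "body": {"targets": [[[-26,-27,15],[0,0,0],60],[[-26,-27,60],[0,0,0],60],[[-26,-27,60],[0,0,0],60],[[-26,-27,60],[0,0,0],60]]}}

```text
time_s: 2.3
ee_pos: [0.5609, -0.218, 0.1349]
eef_rot: [0.196, 0.981, 0.001, -0.001]
ft_force: [-0.1, -1.0, 0.1]
grip_width: 0.0602
```

```bash
python3 -c "
from h import *
go([.561,-.2205,.088],1.174)
cap('top','t1.png')
cv2.imwrite('pics/c3.png',cv2.resize(cv2.imread('pics/t1.png')[160:260,340:470],None,fx=5,fy=5,interpolation=cv2.INTER_CUBIC))"
```

```text
t 2.3 shift [-1.2 -2.3 46.9] turn [ 0.04 -0.13  0.1 ] F [-0.1 -1.   0.1] M [-0.05 -0.02 -0.01] w 0.0602
```

View pics/c3.png

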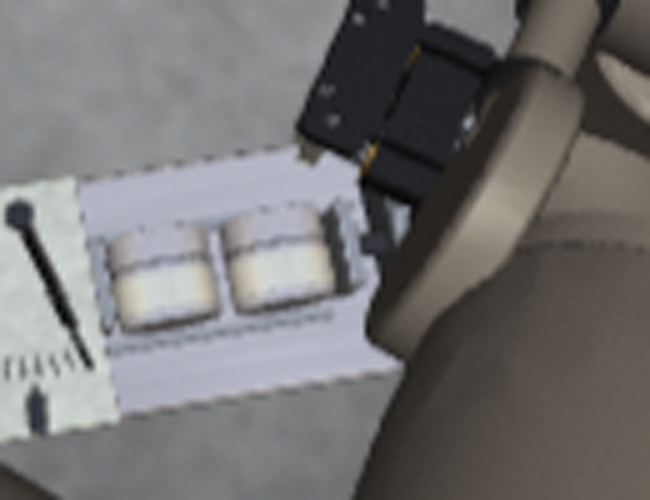

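The gripper hides the knob, but the dial stays in view. I'll lower and grip.

>>> {"method": "apply_moves", "body": {"targets": [[[0,-1,25],[0,0,0],60],[[0,-1,46],[0,0,0],60],[[0,-1,46],[0,0,0],60]], "force": 60}}

```text
time_s: 2.65
ee_pos: [0.5606, -0.2194, 0.0884]
eef_rot: [0.196, 0.981, 0.0, -0.001]
ft_force: [-0.0, 0.1, -0.4]
grip_width: 0.0602
```

>>> {"method": "apply_moves", "body": {"targets": [[[0,0,0],[0,0,0],5],[[0,0,0],[0,0,0],5],[[0,0,0],[0,0,0],5],[[0,0,0],[0,0,0],5],[[0,0,0],[0,0,0],5]], "force": 60}}

```text
time_s: 3.15
ee_pos: [0.5614, -0.2207, 0.0889]
eef_rot: [0.197, 0.98, -0.0, 0.0]
ft_force: [0.5, 0.4, -0.5]
grip_width: 0.0246
```

```bash
python3 -c "
from h import *
go([.561,-.2205,.088],1.174)"
```

```text
t 3.15 shift [0.4 0.  0.9] turn [0.   0.04 0.03] F [ 0.5  0.4 -0.5] M [ 0.01 -0.01  0.01] w 0.0246
```

>>> {"method": "apply_moves", "body": {"targets": [[[0,0,0],[0,0,0],5],[[0,0,0],[0,0,0],5],[[0,0,0],[0,0,0],5]]}}

```text
time_s: 3.45
ee_pos: [0.5625, -0.2187, 0.0887]
eef_rot: [0.197, 0.98, 0.002, 0.001]
ft_force: [4.4, 8.2, 1.1]
grip_width: 0.0137
```

```bash
python3 -c "
from h import *
go([.561,-.2205,.088],1.174)"
```

```text
t 3.45 shift [ 0.7 -2.3  0.7] turn [0.19 0.08 0.04] F [4.4 8.2 1.1] M [ 1.3  -0.83  0.08] w 0.0137
```

>>> {"method": "apply_moves", "body": {"targets": [[[0,2.5,0],[0,0,4],5],[[0,2.5,0],[0,0,12],5],[[0,2.5,0],[0,0,20],5],[[0,2.5,0],[0,0,28],5],[[0,2.5,0],[0,0,36],5]]}}

```text
time_s: 3.95
ee_pos: [0.5628, -0.2183, 0.0887]
eef_rot: [0.493, 0.87, 0.0, 0.001]
ft_force: [2.7, 0.1, 1.5]
grip_width: 0.0134
```

```bash
python3 -c "
from h import *
go([.561,-.2205,.088],1.174)"
```

```text
t 3.95 shift [-1.  -2.7  0.7] turn [  0.05   0.07 -36.28] F [2.7 0.1 1.5] M [ 0.08 -0.29  0.18] w 0.0134
```

>>> {"method": "apply_moves", "body": {"targets": [[[0,0,0],[0,0,8],5],[[0,0,0],[0,0,16],5],[[0,0,0],[0,0,24],5],[[0,0,0],[0,0,32],5],[[0,0,0],[0,0,40],5]]}}

```text
time_s: 4.45
ee_pos: [0.5632, -0.2183, 0.0887]
eef_rot: [0.76, 0.649, 0.001, 0.001]
ft_force: [4.0, 1.0, 0.1]
grip_width: 0.0137
```

```bash
cat >> h.py <<'E'
def needle(f):
    im=cap('top',f);g=cv2.resize(im[175:260,310:455],None,fx=5.5,fy=5.5,interpolation=cv2.INTER_CUBIC)
    cv2.imwrite('pics/c_'+f,g[:,:797])
E
python3 -c "
from h import *
go([.561,-.2205,.088],1.174)
needle('n1.png')"
```

```text
t 4.45 shift [-2.6 -1.8  0.7] turn [  0.11   0.08 -76.27] F [4.  1.  0.1] M [ 0.05 -0.49  0.14] w 0.0137
```

View pics/c_n1.png

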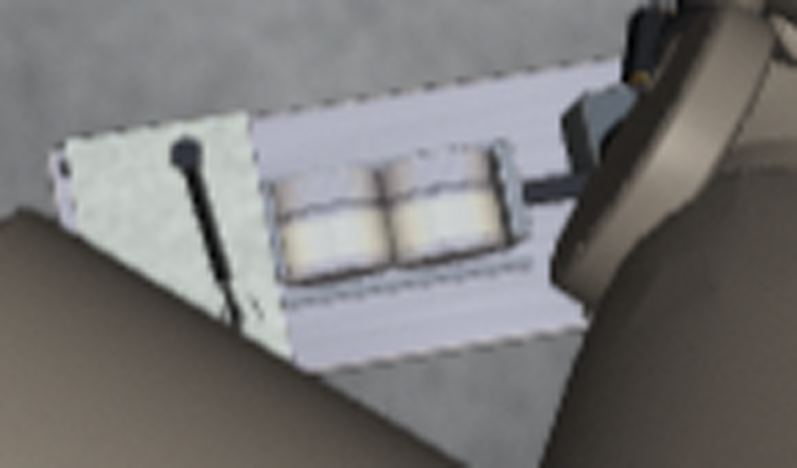

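The needle has started to move, pointing at about (232,300) from its pivot. The arm hides the tip and clip, so I'll measure the direction by mask.

```bash
cat >> h.py <<'E'
PIV=onz('top',310+185/5.5,175+152/5.5,.075)
def ang(f,th=.203):
    "needle direction (jig frame, rad, + toward jig +y) from dark pixels on the plate 12..62 mm from the pivot"
    im=cv2.imread('pics/'+f).min(2) if 0 else cv2.imread('pics/'+f).max(2)
    v,u=np.nonzero(im<95);out=[];w=[]
    for a,b in zip(u,v):
        if not(320<a<365 and 195<b<245):continue
        d=(onz('top',a,b,.075)-PIV)[:2];r=np.hypot(*d)
        x=d@[np.cos(th),np.sin(th)];y=d@[-np.sin(th),np.cos(th)];A=np.arctan2(y,-x)
        if .014<r<.062 and abs(A)<.6: out.append(A);w.append(r)
    return np.average(out,weights=w),len(out)
E
python3 -c "
from h import *
for f in('top0.png','t1.png','n1.png'): print(f,ang(f))
p=(onz('top',*c2p(205,345),.073)-PIV)[:2];t=.203
print('clip',np.arctan2(p@[-np.sin(t),np.cos(t)],-p@[np.cos(t),np.sin(t)]),1e3*np.hypot(*p))
im=cv2.imread('pics/top0.png').max(2)[228:252,340:356];print(im)"
```

```text
top0.png (np.float64(-0.24237911670382545), 53)
t1.png (np.float64(-0.24126518481135495), 51)
n1.png (np.float64(0.09452646967433463), 68)
clip 0.06696152836249661 83.10582627789069
[[190 190 189 187 186 188 191 191 188 189 191 192 192 181 141  76]
 [193 193 191 188 185 184 185 185 185 190 191 190 184 170 175  85]
 [193 190 188 188 186 184 182 168 183 183 171 187 175 139 180 137]
 [184 153 171 178 156 189 181 141 186 176 141 187 174 119 171 175]
 [173 121 178 175 126 192 181 121 172 176 121 174 185 155 142 185]
 [173 130 194 181 120 174 176 113 161 189 156 143 192 187 147 190]
 [172 115 191 180 113 153 173 127 147 197 183 127 192 193 180 187]
 [173 130 186 178 138 172 182 170 172 198 192 167 191 194 192 188]
 [181 168 184 184 177 185 166 165 191 194 194 191 191 192 191 189]
 [183 181 184 188 190 184 126 118 186 187 189 189 191 192 189 189]
 [183 183 187 190 187 161  96  82 146 172 189 190 193 189 189 193]
 [181 184 190 193 182 117  70  64  84 141 191 195 197 194 190 194]
 [184 186 191 194 180  93  59  59  72 136 198 199 198 197 194 193]
 [189 190 189 191 175  93  61  59  76 141 200 198 195 193 193 192]
 [191 190 188 186 174 110  61  59  70 129 198 200 198 193 193 196]
 [191 194 191 189 177 126  60  60  66 119 196 201 199 193 193 196]
 [191 196 193 191 181 129  61  59  65 115 195 197 194 192 192 194]
 [188 191 192 190 187 156  67  60  74 125 197 193 175 163 147 144]
 [186 188 189 190 193 182  95  79  72 111 157 154 133 121 101  97]
 [177 163 147 145 156 151 113 103  92  99 110 109 110 109 109 108]
 [141 127 110 105 115 113 112 110 110 107 109 110 111 112 111 110]
 [115 117 116 114 114 111 110 110 107 108 108 111 111 113 111 113]
 [114 115 116 114 114 112 110 109 107 108 110 111 110 113 113 112]
 [114 116 116 114 114 111 110 110 108 107 108 108 111 113 114 112]]
```

```bash
sed -i 's/\.014<r<\.062/.014<r<rm/; s/th=\.203):/th=.203,rm=.045):/' h.py; python3 -c "
from h import *
for r in(.035,.045,.05): print([ang(f,rm=r) for f in('top0.png','t1.png','n1.png')])
for p in((346.6,238),(346.9,242),(347.2,245)):
  p=(onz('top',*p,.073)-PIV)[:2];t=.203
  print('clip',np.arctan2(p@[-np.sin(t),np.cos(t)],-p@[np.cos(t),np.sin(t)]),1e3*np.hypot(*p))"
```

```text
[(np.float64(-0.23710191768628994), 23), (np.float64(-0.23710191768628994), 23), (np.float64(-0.08346554879489013), 22)]
[(np.float64(-0.24068112724340213), 37), (np.float64(-0.23754528626885527), 36), (np.float64(-0.0865092145725521), 33)]Traceback (most recent call last):
  File "<string>", line 3, in <module>
    for r in(.035,.045,.05): print([ang(f,rm=r) for f in('top0.png','t1.png','n1.png')])
                                    ~~~^^^^^^^^
  File "h.py", line 38, in ang
    d=(onz('top',a,b,.075)-PIV)[:2];r=np.hypot(*d)
       ~~~^^^^^^^^^^^^^^^^
  File "h.py", line 13, in onz
    o,d=ray(n,u,v); return o+d*(z-o[2])/d[2]
        ~~~^^^^^^^
  File "h.py", line 8, in ray
    c=robot.camera_info(n);K=np.array(c['mtx']);R=np.array(c['R']);t=np.array(c['t'])
ValueError: time passes only in moves, steps and waits
```

>>> {"method": "apply_moves", "body": {"targets": [[[0,0,0],[0,0,8],5],[[0,0,0],[0,0,17],5],[[0,0,0],[0,0,17],5],[[0,0,0],[0,0,17],5]]}}

```text
time_s: 4.9
ee_pos: [0.5633, -0.2183, 0.0887]
eef_rot: [0.845, 0.534, 0.001, 0.001]
ft_force: [4.9, 0.3, -0.6]
grip_width: 0.0136
```

```bash
python3 - <<'E'
s=open('h.py').read()
s=s.replace("def ray(","CI={n:robot.camera_info(n) for n in('scene','top')}\ndef ray(").replace("c=robot.camera_info(n);","c=CI[n];")
s=s.replace("PIV=onz('top',310+185/5.5,175+152/5.5,.075)","PIV=onz('top',310+185.5/5.5-.5,175+152.5/5.5-.5,.075)")
open('h.py','w').write(s)
E
python3 -c "
from h import *
go([.561,-.2205,.088],1.174)
needle('n2.png')
for r in(.035,.045,.05): print([round(ang(f,rm=r)[0],3) for f in('top0.png','t1.png','n1.png','n2.png')])
for p in((346.6,238),(346.9,242),(347.2,245)):
  p=(onz('top',*p,.073)-PIV)[:2];t=.203
  print('clip',np.arctan2(p@[-np.sin(t),np.cos(t)],-p@[np.cos(t),np.sin(t)]),1e3*np.hypot(*p))"
```

```text
t 4.9 shift [-3.  -1.2  0.7] turn [ 1.500e-01  8.000e-02 -9.268e+01] F [ 4.9  0.3 -0.6] M [ 0.13 -0.81 -0.12] w 0.0136
[np.float64(-0.256), np.float64(-0.256), np.float64(-0.115), np.float64(0.056)]
[np.float64(-0.259), np.float64(-0.256), np.float64(-0.113), np.float64(0.061)]
[np.float64(-0.255), np.float64(-0.252), np.float64(-0.114), np.float64(0.06)]
clip 0.07596546851027239 84.66672167410623
clip 0.07805333131115291 93.97587270061416
clip 0.07765002593481067 100.94709779529774
```

Needle angle is 0.060 and the clip is at 0.077 rad, about 1.3 mm short, which is fine. I'll release and rise.

>>> {"method": "apply_moves", "body": {"targets": [[[0,0,0],[0,0,0],50],[[0,0,0],[0,0,0],50],[[0,0,0],[0,0,0],50],[[0,0,-40],[0,0,0],50],[[0,0,-90],[0,0,0],91]]}}

```text
time_s: 5.45
ee_pos: [0.5604, -0.2176, 0.1768]
eef_rot: [0.846, 0.533, -0.002, -0.003]
ft_force: [1.4, 0.4, 0.2]
grip_width: 0.0488
```

```bash
python3 -c "
from h import *
go([.457,.197,.2],-1.5708)
s=robot.get_state();print(s['joint_positions'].round(2),s['ee_pos'])
needle('n3.png');print(ang('n3.png'))
im=cv2.imread('pics/scene0.png')
cv2.imwrite('pics/c4.png',np.hstack([cv2.resize(im[222:252,360:400],None,fx=9,fy=9,interpolation=cv2.INTER_CUBIC),cv2.resize(cv2.imread('pics/top0.png')[229:259,232:272],None,fx=9,fy=9,interpolation=cv2.INTER_CUBIC)]))
"
```

```text
t 5.45 shift [ 329.1 -272.8  -21.2] turn [-0.37  0.21 64.36] F [1.4 0.4 0.2] M [-0.1  -0.02  0.04] w 0.0488
[-0.5   0.54  1.39 -0.    1.22 -0.05] [ 0.56043807 -0.21763412  0.17682508]
(np.float64(0.05480152691640319), 34)
```

View pics/c4.png

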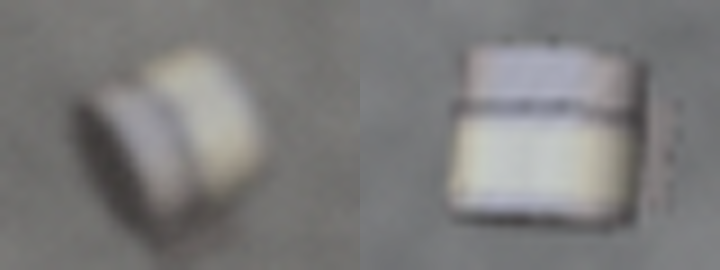

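```bash
python3 -c "
from h import *
a=onz('top',253.4,234,.03);b=onz('top',251.7,252.6,.03);print(a,b,'yaw',np.arctan2(a[1]-b[1],a[0]-b[0]))
print('far end x',onz('top',253.4,234,.05)[0],'near',onz('top',251.7,252.6,.03)[0],onz('top',251.7,252.6,.012)[0])
# scene check: blob centre ray at z=.03
print(onz('scene',360+168/9-.5,222+140/9-.5,.03), proj('scene',np.array([.457,.197,.03])))
go([.457,.197,.2],0.0)
"
```

```text
[0.47853688 0.19590428 0.03      ] [0.43351477 0.19648669 0.03      ] yaw -0.012935434122524524
far end x 0.47607721361284194 near 0.43351476780511733 0.43492090263678246
[0.45236892 0.19689165 0.03      ] [376.86268616 237.74305017]
t 5.5 shift [ 329.2 -277.2  -15.2] turn [  0.59   0.17 -25.63] F [ 2.4 -1.8  6.8] M [-0.14 -0.1  -0.02] w 0.0531
```

>>> {"method": "apply_moves", "body": {"targets": [[[329,-278,-15],[0,0,-25.6],91],[[329,-278,-15],[0,0,-25.6],91],[[329,-278,-15],[0,0,-25.6],91],[[329,-278,-15],[0,0,-25.6],91],[[329,-278,-15],[0,0,-25.6],91]]}}

```text
time_s: 6.0
ee_pos: [0.4986, 0.0251, 0.1872]
eef_rot: [0.707, 0.707, 0.0, 0.0]
ft_force: [1.4, 0.4, 0.2]
grip_width: 0.0895
```

```bash
python3 -c "
from h import *
go([.455,.1965,.2],0)"
```

```text
t 6.0 shift [171.3 -43.8 -12.8] turn [ 0.01 -0.   -0.05] F [1.4 0.4 0.2] M [-0.08  0.03 -0.  ] w 0.0895
```

>>> {"method": "apply_moves", "body": {"targets": [[[171,-44,60],[0,0,0],91],[[171,-44,60],[0,0,0],91],[[171,-44,60],[0,0,0],91],[[171,-44,60],[0,0,0],91],[[171,-44,60],[0,0,0],91]]}}

```text
time_s: 6.5
ee_pos: [0.4534, 0.1977, 0.1256]
eef_rot: [0.706, 0.709, -0.001, -0.001]
ft_force: [0.1, -0.7, 0.1]
grip_width: 0.091
```

```bash
python3 -c "
from h import *
go([.455,.1965,.027],0)
im=cap('scene','s1.png');t=cap('top')
cv2.imwrite('pics/c5.png',np.hstack([cv2.resize(im[200:270,340:420],None,fx=5,fy=5,interpolation=cv2.INTER_CUBIC),cv2.resize(t[209:279,212:292],None,fx=5,fy=5,interpolation=cv2.INTER_CUBIC)]))"
```

```text
t 6.5 shift [-1.2  1.9 98.6] turn [-0.2   0.01  0.23] F [ 0.1 -0.7  0.1] M [-0.13  0.03  0.02] w 0.091
```

View pics/c5.png

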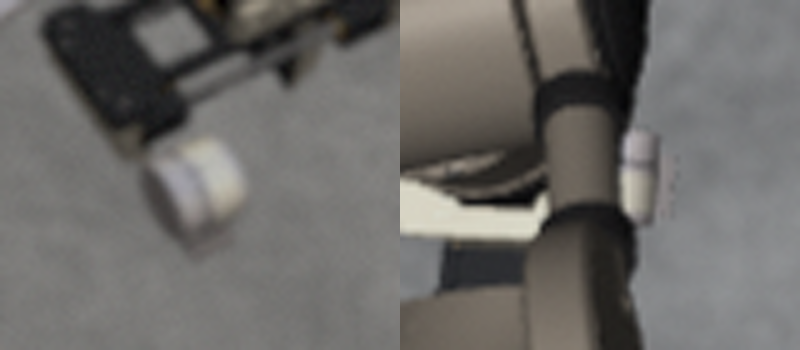

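>>> {"method": "apply_moves", "body": {"targets": [[[0,1,40],[0,0,0],91],[[0,1,75],[0,0,0],91],[[0,1,98],[0,0,0],91],[[0,1,98],[0,0,0],91],[[0,1,98],[0,0,0],91]], "force": 20}}

```text
time_s: 7.1
ee_pos: [0.4578, 0.1938, 0.0298]
eef_rot: [0.708, 0.706, 0.0, 0.0]
ft_force: [0.1, -0.3, -1.1]
grip_width: 0.0912
```

>>> {"method": "apply_moves", "body": {"targets": [[[0,0,0],[0,0,0],35],[[0,0,0],[0,0,0],35],[[0,0,0],[0,0,0],35],[[0,0,0],[0,0,0],35],[[0,0,0],[0,0,0],35]], "force": 20}}

```text
time_s: 7.6
ee_pos: [0.4571, 0.1948, 0.0295]
eef_rot: [0.708, 0.707, 0.0, 0.0]
ft_force: [0.2, -0.6, 0.3]
grip_width: 0.0555
```

>>> {"method": "apply_moves", "body": {"targets": [[[0,0,0],[0,0,0],35],[[0,0,0],[0,0,0],35],[[0,0,0],[0,0,0],35]], "force": 20}}

```text
time_s: 7.9
ee_pos: [0.4567, 0.1947, 0.0291]
eef_rot: [0.708, 0.707, -0.0, -0.0]
ft_force: [-1.1, 0.6, 0.6]
grip_width: 0.0441
```

```bash
python3 -c "
from h import *
go([.455,.1965,.027],0)"
```

```text
t 7.9 shift [ 1.8 -1.7  2.1] turn [-0.03 -0.   -0.1 ] F [-1.1  0.6  0.6] M [-0.05  0.27 -0.04] w 0.0441
```

Tin held, opening 44.1 mm. I'll lift it and look at the wound row.

>>> {"method": "apply_moves", "body": {"targets": [[[0,0,-10],[0,0,0],35],[[0,0,-40],[0,0,0],35],[[0,0,-80],[0,0,0],35],[[0,0,-120],[0,0,0],35],[[0,0,-150],[0,0,0],35]]}}

```text
time_s: 8.4
ee_pos: [0.4574, 0.1948, 0.1823]
eef_rot: [0.708, 0.707, 0.001, 0.001]
ft_force: [0.7, 0.1, -1.7]
grip_width: 0.0436
```

```bash
python3 -c "
from h import *
needle('n4.png');print(ang('n4.png'))
go([.5386,-.1114,.18],.203)"
```

```text
(np.float64(0.05787762506319374), 35)
t 8.45 shift [-306.7   79.4    6.6] turn [  0.6   -0.09 -11.72] F [2.5 1.6 3.8] M [-0.03 -0.09 -0.  ] w 0.0439
```

View pics/c_n4.png

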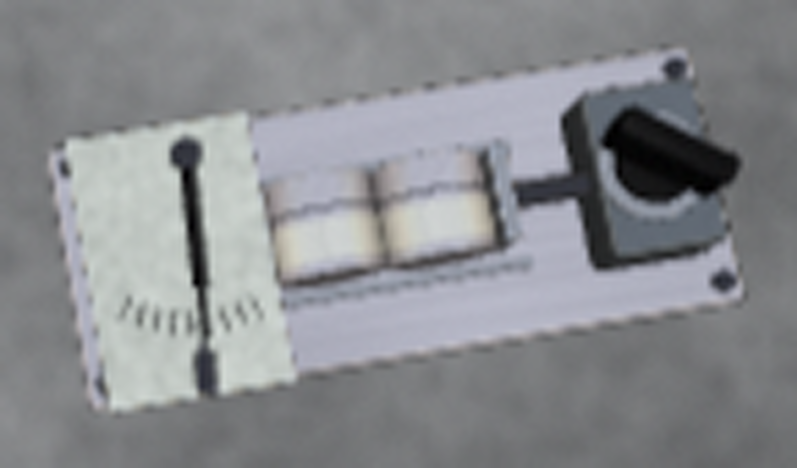

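The needle tip at (205,335) lines up with the clip point at (205,348). The tins touch along a seam from (375,168) to (385,270).

```bash
python3 -c "
from h import *
th=.203;o=np.array([.5386,-.1114]);R=np.array([[np.cos(th),-np.sin(th)],[np.sin(th),np.cos(th)]])
px=lambda x,y:(310+(x+.5)/5.5-.5,175+(y+.5)/5.5-.5)
for p,z in(((375,168),.045),((380,220),.045),((385,270),.037),((325,170),.06),((435,150),.06),((330,282),.037),((440,265),.037),((672,148),.106)):
  w=onz('top',*px(*p),z)[:2];print(p,w.round(4),(1e3*R.T@(w-o)).round(1))
m=R@[0,.0072]+o;print('mid',m)
go([*(m+[.0015,.0]),.18],th)"
```

```text
(375, 168) [ 0.5607 -0.1026] [23.4  4.2]
(380, 220) [ 0.5375 -0.1051] [0.1 6.4]
(385, 270) [ 0.5166 -0.1088] [-21.   7.]
(325, 170) [ 0.5557 -0.0788] [23.3 28.5]
(435, 150) [ 0.5667 -0.1265] [ 24.5 -20.4]
(330, 282) [ 0.5102 -0.0847] [-22.4  31.9]
(440, 265) [ 0.52  -0.133] [-22.6 -17.4]
(672, 148) [ 0.5621 -0.2171] [   1.7 -108.2]
mid [ 0.53714842 -0.10434784]
t 8.45 shift [-299.6   79.5    6.6] turn [  0.6   -0.09 -11.72] F [2.5 1.6 3.8] M [-0.03 -0.09 -0.  ] w 0.0439
```

>>> {"method": "apply_moves", "body": {"targets": [[[-301,80,7],[0,0,-11.7],35],[[-301,80,7],[0,0,-11.7],35],[[-301,80,7],[0,0,-11.7],35],[[-301,80,7],[0,0,-11.7],35],[[-301,80,7],[0,0,-11.7],35]]}}

```text
time_s: 8.95
ee_pos: [0.5194, -0.0428, 0.1742]
eef_rot: [0.632, 0.775, 0.0, 0.0]
ft_force: [1.5, 0.1, -0.4]
grip_width: 0.0442
```

```bash
python3 -c "
from h import *
go([.538,-.106,.12],.203)"
```

```text
t 8.95 shift [-65.6   5.5  54.2] turn [ 0.05  0.01 -0.02] F [ 1.5  0.1 -0.4] M [-0.12 -0.   -0.02] w 0.0442
```

>>> {"method": "apply_moves", "body": {"targets": [[[-40,5.5,20],[0,0,0],35],[[-65.5,5.5,54],[0,0,0],35],[[-65.5,5.5,54],[0,0,0],35],[[-65.5,5.5,54],[0,0,0],35],[[-65.5,5.5,54],[0,0,0],35]]}}

```text
time_s: 9.45
ee_pos: [0.5381, -0.1031, 0.1208]
eef_rot: [0.632, 0.775, 0.0, 0.001]
ft_force: [-0.1, 0.2, -0.4]
grip_width: 0.0438
```

```bash
python3 -c "
from h import *
go([.538,-.106,.079],.203)
s=cap('scene');t=cap('top','n5.png');print(ang('n5.png'))
print(proj('scene',np.array([.538,-.105,.12])),proj('scene',np.array([.538,-.105,.08])))
cv2.imwrite('pics/c6.png',np.hstack([cv2.resize(s[120:210,260:350],None,fx=4.4,fy=4.4,interpolation=cv2.INTER_CUBIC),cv2.resize(t[170:260,310:400],None,fx=4.4,fy=4.4,interpolation=cv2.INTER_CUBIC)]))"
```

```text
t 9.45 shift [-2.8 -0.7 41.8] turn [0.08 0.02 0.01] F [-0.1  0.2 -0.4] M [-0.04 -0.03  0.02] w 0.0438
(np.float64(0.004082886524538368), 34)
[303.88201095 159.14043009] [304.3587854  167.70959619]
```

View pics/c6.png

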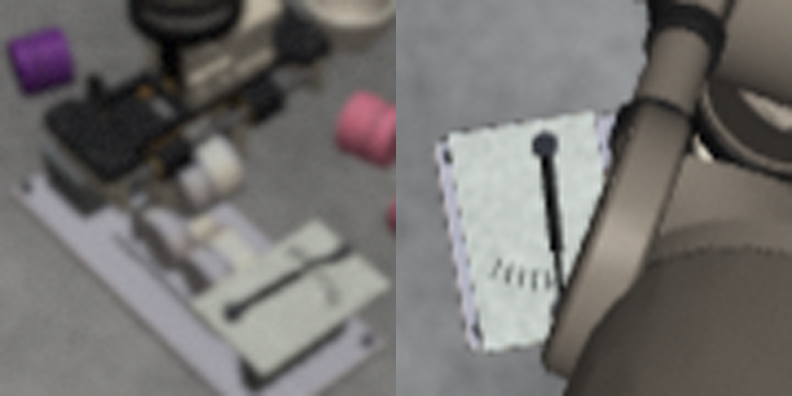

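Tin and needle both look right: tin over the row, needle in line with the clip in the scene view. I'll descend in small steps and watch the force.

>>> {"method": "apply_moves", "body": {"targets": [[[-2.5,0,8],[0,0,0],35],[[-2.5,0,18],[0,0,0],35],[[-2.5,0,28],[0,0,0],35],[[-2.5,0,35],[0,0,0],35],[[-2.5,0,37],[0,0,0],35]]}}

```text
time_s: 10.05
ee_pos: [0.5375, -0.106, 0.0812]
eef_rot: [0.632, 0.775, -0.0, -0.001]
ft_force: [-0.8, 0.2, -0.3]
grip_width: 0.0441
```

```bash
python3 -c "
from h import *
go([.538,-.106,.079],.203)"
```

```text
t 10.05 shift [-0.   0.5  2.2] turn [-0.12 -0.08 -0.03] F [-0.8  0.2 -0.3] M [-0.06  0.04  0.04] w 0.0441
```

>>> {"method": "apply_moves", "body": {"targets": [[[0,0,1],[0,0,0],35],[[0,0,1],[0,0,0],35],[[0,0,1],[0,0,0],35]]}}

```text
time_s: 10.35
ee_pos: [0.5385, -0.1064, 0.0819]
eef_rot: [0.632, 0.775, 0.0, 0.0]
ft_force: [0.1, 0.1, 0.3]
grip_width: 0.044
```

>>> {"method": "apply_moves", "body": {"targets": [[[0,0,1],[0,0,0],35],[[0,0,1],[0,0,0],35],[[0,0,1],[0,0,0],35]]}}

```text
time_s: 10.65
ee_pos: [0.5383, -0.1063, 0.0808]
eef_rot: [0.632, 0.775, 0.0, 0.0]
ft_force: [-0.2, -0.2, -0.4]
grip_width: 0.044
```

```bash
python3 -c "
from h import *
go([.538,-.106,.079],.203)"
```

```text
t 10.65 shift [ 0.4 -0.2  1.8] turn [ 0.01  0.   -0.03] F [-0.2 -0.2 -0.4] M [-0.09  0.01 -0.02] w 0.044
```

>>> {"method": "apply_moves", "body": {"targets": [[[0,0,1],[0,0,0],35],[[0,0,1],[0,0,0],35],[[0,0,1],[0,0,0],35]]}}

```text
time_s: 10.95
ee_pos: [0.5384, -0.1064, 0.0798]
eef_rot: [0.632, 0.775, 0.0, 0.0]
ft_force: [-0.5, -0.5, 1.8]
grip_width: 0.0438
```

>>> {"method": "apply_moves", "body": {"targets": [[[0,0,0.7],[0,0,0],35],[[0,0,0.7],[0,0,0],35],[[0,0,0.7],[0,0,0],35]]}}

```text
time_s: 11.25
ee_pos: [0.5385, -0.1065, 0.0797]
eef_rot: [0.632, 0.775, 0.0, 0.0]
ft_force: [-1.8, -1.4, 5.7]
grip_width: 0.0438
```

```bash
python3 -c "
from h import *
go([.538,-.106,.079],.203)"
```

```text
t 11.25 shift [ 0.6 -0.3  0.7] turn [ 0.04  0.03 -0.02] F [-1.8 -1.4  5.7] M [-0.05  0.42  0.02] w 0.0438
```

Contact at TCP z 0.0797, where expected, so the tin is seated. I'll ease off and release.

>>> {"method": "apply_moves", "body": {"targets": [[[0,0,-0.7],[0,0,0],42],[[0,0,-0.7],[0,0,0],48],[[0,0,-0.7],[0,0,0],54],[[0,0,-0.7],[0,0,0],60],[[0,0,-0.7],[0,0,0],60]], "force": 5}}

```text
time_s: 11.75
ee_pos: [0.5382, -0.1063, 0.0795]
eef_rot: [0.632, 0.775, -0.0, -0.0]
ft_force: [0.3, 0.1, -0.8]
grip_width: 0.0597
```

>>> {"method": "apply_moves", "body": {"targets": [[[0,0,0],[0,0,0],64],[[0,0,0],[0,0,0],64],[[0,0,-15],[0,0,0],64],[[0,0,-50],[0,0,0],64],[[0,0,-100],[0,0,0],64]]}}

```text
time_s: 12.25
ee_pos: [0.5367, -0.1059, 0.1785]
eef_rot: [0.632, 0.775, -0.001, -0.003]
ft_force: [1.2, -1.1, -0.3]
grip_width: 0.0641
```

>>> {"method": "apply_moves", "body": {"targets": [[[50,0,-20],[0,0,0],64],[[100,0,-20],[0,0,0],64],[[150,0,-20],[0,0,0],64],[[200,0,-20],[0,0,0],64],[[250,0,-20],[0,0,0],64]]}}

```text
time_s: 12.75
ee_pos: [0.488, 0.1368, 0.1999]
eef_rot: [0.632, 0.775, 0.0, 0.0]
ft_force: [0.6, -0.7, 0.3]
grip_width: 0.0641
```

```bash
python3 -c "
from h import *
s=robot.get_state();print(s['time_s'],s['ee_pos'])
needle('n6.png');print(ang('n6.png'))
a=cap('scene');g=cv2.imread('pics/c_n6.png')
s=cv2.resize(a[130:220,255:360],None,fx=4.4,fy=4.4,interpolation=cv2.INTER_CUBIC)
g=cv2.resize(g,None,fx=.8,fy=.8)
W=max(g.shape[1],s.shape[1]);g,s=[cv2.copyMakeBorder(i,0,0,0,W-i.shape[1],0) for i in(g,s)]
o=np.vstack([g,s]);cv2.imwrite('pics/c7.png',cv2.resize(o,None,fx=.75,fy=.75))"
```

```text
12.75 [0.48798076 0.13679052 0.19992782]
(np.float64(0.05787762506319374), 35)
```

View pics/c7.png

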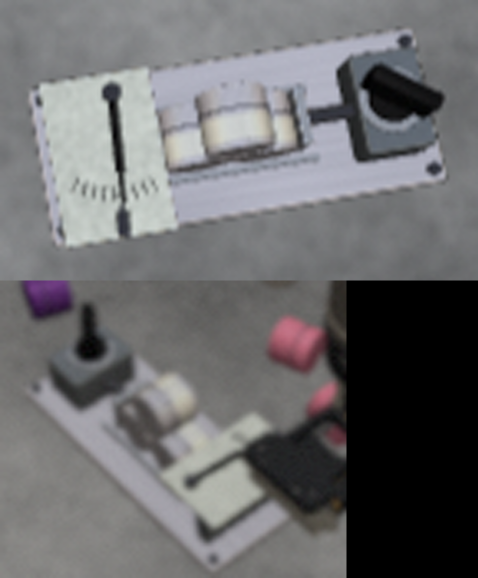

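The third tin sits in the saddle between the two lower tins, and the needle is unchanged at 0.058 rad and in line with the clip. I'll hand in.

```bash
python3 -c "
from h import *
print(robot.close_job())"
```

```text
the job is handed in; nothing more can be done
None
```

The three-tin bundle is made up in the jig, and I handed the job in at about 12.8 s of the 67 s allowed. The hand-in gives no verdict, so what follows rests on my own checks.

- **Knob:** I gripped the bar and turned it about 93° clockwise in one grip. This brought the needle to 0.058 rad, against 0.077 rad for the clip, so the tip is about 1.5 mm short of the set mark (8 mm allowed). It read the same after the tin was laid on top.
- **Third tin:** I picked up the full-size loose tin by its flat ends and lowered it into the gap in small steps. It touched down at the expected height, with the contact force rising to about 6 N. I then eased off and opened the fingers. The final pictures show it in the gap between the two lower tins, in line with them and near the jig's centre line by the gripper's position. I did not measure its final pose from the images separately.
- **Other things:** The arm was clear of the jig at the end. I saw no sign of anything else being disturbed, but I did not check every bystander's position.

Some measurements did not agree:

- **Jig base:** its centre is about 6 mm off the jig origin, so I located the jig from the dial plate and knob instead.
- **Knob axis:** the camera and the grip placed it about 2 mm apart.
- **Needle reading:** one reading of 0.004 rad while the arm hung over the jig was false. The arm hid part of the dial, and the picture showed the needle unmoved.

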